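# Clamp the ingot mould in the cam clamp

### The job

Lift the graphite ingot mould off the freely spinning soldering turntable and stand it upright on the open bed of the cam clamp, between jaw and fence, lengthwise along the fence and about central on it. Then push the crank round until the follower sits on the cam's high dwell, so that the mould stays clamped against the fence when you let go. Leave the cup, dish, board and phone where they are.

Things in the scene. Friction and masses are not known exactly. Their poses are not given: they have to be found in the camera images.
- clamp: bench-fixed cam clamp on a grey base plate 300 x 130 x 12 mm. Origin on the vertical camshaft's axis at the table top; x runs along the ram from the camshaft to the fence, z up. Base plate top (the bed) 12 mm above the table; it spans x -80 to +220, y -65 to +65 mm. A guide block for the ram spans x 90 to 114, y -26 to +26 mm, up to 40 mm above the table.
- shaft_axis (a point): point on the camshaft axis, 46 mm above the table (top of the crank arm, which is 20 mm wide, 10 mm thick and turns above the cam plate)
- crank_handle (a point): middle of the crank's upright round wooden handle: 16 mm diameter, 70 mm from the camshaft axis, standing from 46 to 96 mm above the table; this point is 71 mm above the table. It can be pushed round sideways either way, with 1 to 10 N.
- camshaft (a joint): turn of cam and crank, rad, anticlockwise from above, endless. At 0 (or full turns) the cam's high dwell faces the roller and the handle, always opposite the lobe, points away from the fence (clamp -x). Within 0.3 of 0: dwell, crank stays put. 0.3 to 1.3 either side: flank, the spring turns the crank back. Beyond: low round part, crank stays put; it starts here, handle towards the fence.
- ram (a joint): slide of the sprung follower (roller, ram and jaw) along clamp +x, m: 0 fully back, about 0.0175 on the high dwell. A spring presses it back on the cam.
- jaw: steel jaw 10 x 90 x 16 mm on the end of the ram, sprung 5 mm in clamp x. Its origin is NOT on the plate: the face towards the fence is at x +140 mm of this origin, spanning 14 to 30 mm above the table. The origin is on the camshaft axis at table height when the ram is back, and moves with the ram.
- fence: fixed steel fence 16 x 120 x 18 mm on the base plate. Its origin and axes are those of the clamp; its face towards the jaw is at clamp x +190 mm, from 12 to 30 mm above the table. With the ram back, the gap between jaw and fence is 50 mm; at the dwell it would be 32 mm, so the 34 mm mould is squeezed by the sprung jaw with about 5 to 7 N.
- bed (a point): point on the bed surface, 12 mm above the table, under the centre of a clamped mould: 17 mm before the fence face, midway along the fence; axes as the clamp. The middle of the open gap is 8 mm nearer the camshaft.
- mould_center (a point): centre of the loose dark graphite ingot mould: a block 34 (its x) x 120 (its y) x 50 mm (z, up), with an open 16 x 84 mm casting cavity in its top; either end may face either way. 0.23 to 0.46 kg. It stands on the turntable, centre 70 mm above the table.
- turntable: soldering turntable fixed on the bench: round pale platter 176 mm across, top 45 mm above the table, spinning freely about the vertical axis through this origin (at table height)
- mould: the same ingot mould; origin at the centre of its underside
- platter: the turning platter of the turntable; origin as the turntable
- steel_cup: bystander: steel cup, 72 mm across, 90 mm tall, origin under its centre
- steel_dish: bystander: steel dish, 120 mm across, 35 mm tall, origin under its centre
- solder_board: bystander: wooden soldering board 160 x 100 x 22 mm, origin under its centre
- phone: bystander: black phone 75 x 150 x 9 mm, origin under its centre
Mind the look-alikes: they are no part of the job. Of the things like the mould, leave any that is yellow; of the rest the larger one is meant. What is shaped like the turntable but pink is not meant.

How it is judged:
On the way, in this order (a step that is already met when the one before it is completed fails the run):
1. the mould is lifted clear of the turntable (height (world z) of mould_center above 0.085 m and contact force between mould and platter below 0.05 N), for 0.1 s.
2. the mould stands on the bed between jaw and fence with the ram still back (z of mould_center in the frame of bed below 0.029 m and angle between mould_center's own z axis and vertical below 0.15 rad and x of mould_center in the frame of bed between -0.022 and 0.006 m and value of joint ram below 0.006 m and contact force between the fingers and mould below 0.05 N), for 0.2 s.
At the end, for the whole second after the job is handed in: the ram stands at its full lift of about 17.5 mm on the dwell (above 16.2 mm) with the crank at rest, the mould stands upright (within 0.1 rad) on the bed, along the fence (within 0.1 rad) and within 25 mm of its middle, pressed by the jaw against the fence with more than 2 N, at rest and released (value of joint ram above 0.0162 m and velocity of joint camshaft between -0.05 and 0.05 rad/s and contact force between each of jaw, fence and mould above 2 N and z of mould_center in the frame of bed below 0.029 m and angle between mould_center's own z axis and vertical below 0.1 rad and angle between the y axis of mould_center and the y axis of bed, either way round below 0.1 rad and y of mould_center in the frame of bed between -0.025 and 0.025 m and linear speed of mould below 0.02 m/s); the robot touches nothing.
It fails at once if the mould is tipped over (angle between mould_center's own z axis and vertical above 0.6 rad).
It fails at once if a bystander (cup, dish, board or phone) is moved more than 30 mm (distance of any of steel_cup, steel_dish, solder_board, phone from where it was at the start of the episode above 0.03 m).
It also fails if it takes over 61 s, if anything falls off the work surface, if the arm or the gripper's body presses on something with over 40 N, if the wrist force passes 120 N, or if a joint passes its speed limit or range.

### The arm

A 6-joint arm with a two-finger parallel gripper is mounted at the origin on the work surface. World frame = base frame: x ahead of the robot, y to its left, z up, the work surface at z = 0. Lengths are in m, angles in rad, forces in N, time in s.
With the tool pointing down it reaches from about 0.225 to 0.875 m from the base axis. Payload 3.4 kg.
Tool frame: the origin (TCP) lies between the finger pads; the fingertips stand 8 mm ahead of it and the grasp point (between the pads) lies 11 mm behind it; z points along the fingers, y is the line along which they close (so a half turn about z gives the same grasp; the last joint's range is limited). The gripper opens to 85 mm and grips with 20 to 120 N. Pads are 22 mm wide; open, the fingers measure 114 mm over their backs; the gripper's body (76 mm by 85 mm) begins 54 mm behind the grasp point. The pads swing forward as they close: fully open they stand 13 mm farther back than shut.
Start: joints at [-1.274, 0.276, 1.505, -0, 1.361, -0.121], TCP at [0.233, -0.526, 0.239] pointing down, gripper open.
Joint ranges: [-2.89, 2.89], [-0.75, 2.08], [0.22, 2.7], [-1.18, 4.32], [0.11, 2.71], [-2.7, 2.7]. Speed limits (rad/s): [2.57, 2.57, 3.14, 3.14, 3.14, 3.14].

### API

Orientations are given as a unit quaternion [w, x, y, z].
In Python, from rig import manip gives the robot as it stands.
- The arm moves only by the tool move_arm, never from a script. Its argument "deltas" is a list that holds one entry, the list of rows, each a list of 5 numbers: the shift along the tool's x, y, z normalised to -1 to 1, where 1 is 80 cm, then the turn about the tool's z normalised to -1 to 1, where 1 is 120 degrees, then the closure, from -1 (fully open) to 1 (shut). In form: [[[tx, ty, tz, twist, grip], ...]]. A call has 1 to 12 rows; each row is the pose to reach, as a shift and turn from the pose commanded when the call began, along the tool's axes at that moment; what a row does not reach only later rows make up. A row lasts 1/10 s, in which the tool goes at most 50 mm and 8.59 degrees, less where a joint would pass 70% of its speed; a pose out of reach is approached as far as the arm can. A call with a number of a shift or a turn outside -1 to 1 is refused whole. A call with a gripper value outside its range is refused whole. The fingers move at their own pace and stop on an object; "squeeze" is the grip in N (left out, the last holds). Time passes only in rows, so rows that repeat a pose let the fingers close. It gives the time, the measured TCP pose, the force, the opening and the grip force at its end, in the units of the state.
- manip.get_state(): the state, without advancing time (a new reading comes with each control period).
- manip.get_image(name): name is "scene" or "top" or "wrist"; returns the picture (420x560x3 uint8, red, green, blue); there is no depth.
- manip.camera_params(name): a dict with "fx", "fy", "cx", "cy" (pixels), "R" (3x3) and "t" (3): a world point X has camera coordinates R X + t; the wrist camera has in their place "tool_from_camera" (4x4, takes a point from camera to tool coordinates, whose origin is the TCP and whose axes are the flange's). Camera axes: x right, y down, z forward; pixel columns grow to the right and rows downward; lengths in m; the calibration is good to about 2 mm. A picture is of the moment at which its call begins: read the wrist's pose just before it. camera_params takes no time and is no camera call.
- manip.sign_off(): hands the job in; it is judged then, once.
The state is a dict: "clock": time; "qpos": joint angles; "qd": joint speeds; "effort": joint torques, N m; "position": TCP position; "ee_rot": TCP orientation; "contact_force": force on the tool from outside, world axes, zero at the start; "moment": the same for the moment, N m; "width": finger opening in m; "gripper_force": force on a finger pad.
Only numpy, scipy, OpenCV 4.12 (cv2) and the standard library are available. Lean on these libraries where they do the work, as an engineer would, in place of code of your own. Each camera call takes 0.05 s, during which the arm holds its last target. There are 200 camera calls.

## Working session

There is one attempt and no reset: what is moved stays moved. The work goes in short steps, Python scripts to look and compute and a tool call to move; the robot and the scene stay as the last step left them, time stands still between calls to the robot, and variables do not carry over. Pictures are saved under pics/ and viewed, at most 10 in all, crops included, and the job is handed in when it is done.

Besides the shell and the picture viewer there is one more tool, called after "Call:" as name(argument=value, ...) on one line, values as JSON. move_arm: Moves the arm, as the interface text tells. Scaled input: -1 to 1 covers 80 cm each way for a shift and 120 degrees each way for a turn. Its arguments: {"type":"object","properties":{"deltas":{"type":"array","items":{"type":"array","items":{"type":"array","items":{"type":"number","minimum":-1,"maximum":1}}}},"squeeze":{"type":"number"}},"required":["deltas"]}

```bash
ls; mkdir -p pics
python3 - <<'E'
from rig import manip
import cv2
print(manip.get_state())
for n in ("top","scene"):
    cv2.imwrite(f"pics/{n}0.png",manip.get_image(n)[:,:,::-1])
    print(n,manip.camera_params(n))
print(manip.camera_params("wrist"))
E
```

```text
pics
{'clock': 0.0, 'qpos': array([-1.27403217e+00,  2.76608363e-01,  1.50612154e+00, -8.39234472e-06,
        1.36069785e+00, -1.20974459e-01]), 'qd': array([-0.00118228,  0.00120772, -0.00070101,  0.00054015, -0.00041814,
       -0.00105198]), 'effort': array([-5.59650562e-04, -4.16779482e+01, -2.45801872e+01, -2.06338650e-04,
        1.10273532e-02, -5.41180754e-06]), 'position': array([ 0.23313095, -0.52506443,  0.23843669]), 'ee_rot': array([-9.13644735e-04,  9.78265399e-01,  2.07354687e-01, -8.46311006e-05]), 'contact_force': array([ 0.19978459,  0.49361152, -0.28964189]), 'moment': array([ 0.03431954,  0.03643358, -0.03594778]), 'gripper_force': 0.0, 'width': 0.08479913712947162}
top {'fx': 471.3253549413131, 'fy': 471.3253549413131, 'cx': 270.71089396121306, 'cy': 209.84705305087215, 'R': array([[-0.00563624, -0.99981458, -0.01841281],
       [-0.99580324,  0.00729372, -0.09122892],
       [ 0.0913463 ,  0.01782135, -0.99565971]]), 't': array([-0.01400827,  0.54187927,  1.32999649])}
scene {'fx': 487.1912255928874, 'fy': 487.1912255928874, 'cx': 282.4990128213244, 'cy': 204.66512149755323, 'R': array([[-0.69053132,  0.72326999, -0.00685643],
       [ 0.5812658 ,  0.54926358, -0.60036621],
       [-0.43046088, -0.41855708, -0.79969582]]), 't': array([ 0.37077155, -0.25809903,  1.7081394 ])}
{'fx': 322.9859693920047, 'fy': 322.9859693920047, 'cx': 281.11021331882205, 'cy': 210.67933151905882, 'tool_from_camera': array([[ 7.03578624e-05, -9.61863427e-01, -2.73530149e-01,
         6.93203617e-02],
       [ 9.99999989e-01,  3.10223744e-05,  1.48132022e-04,
         1.12759080e-03],
       [-1.33997220e-04, -2.73530157e-01,  9.61863418e-01,
        -1.35832689e-01],
       [ 0.00000000e+00,  0.00000000e+00,  0.00000000e+00,
         1.00000000e+00]])}
```

View pics/top0.png

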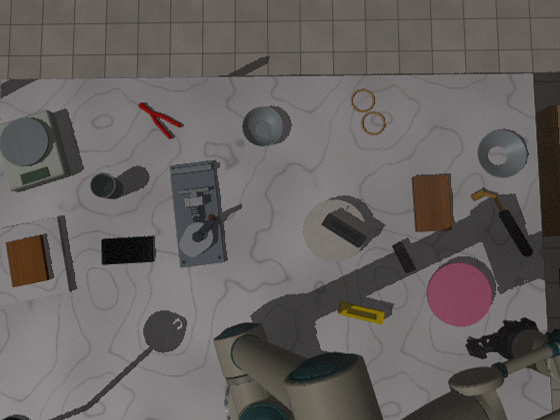

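View pics/scene0.png

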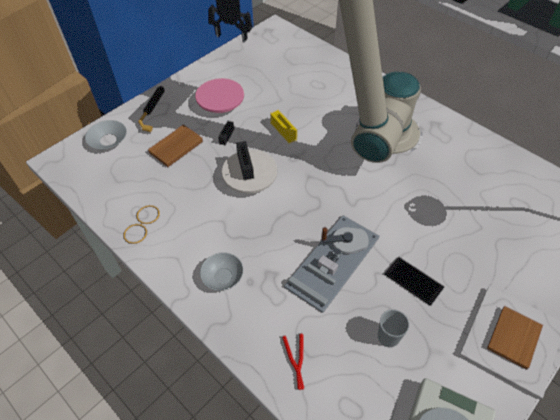

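The top view shows the mould on the pale platter at about (345,230), with the smaller dark look-alike at (404,255) and the yellow one at (361,312). The clamp plate runs from (194,162) at the fence end to (204,265), with the handle near (207,222). The scene view shows the mould at (245,160) and the clamp at (333,262).

```bash
cat > h.py <<'E'
import numpy as np, cv2
from rig import manip
from scipy.spatial.transform import Rotation as Ro
def cam(n,st=None):
    p=manip.camera_params(n)
    K=np.array([[p['fx'],0,p['cx']],[0,p['fy'],p['cy']],[0,0,1]])
    if n!='wrist': R,t=p['R'],p['t']; return K,R,t
    q=st['ee_rot']; T=np.eye(4); T[:3,:3]=Ro.from_quat([q[1],q[2],q[3],q[0]]).as_matrix(); T[:3,3]=st['position']
    W=np.linalg.inv(T@p['tool_from_camera']); return K,W[:3,:3],W[:3,3]
def ray(c,uv,z):
    K,R,t=c; uv=np.atleast_2d(np.array(uv,float)); d=(np.linalg.inv(K)@np.c_[uv,np.ones(len(uv))].T).T@R
    o=-R.T@t; return o+d*((z-o[2])/d[:,2])[:,None]
def proj(c,X):
    K,R,t=c; x=(np.atleast_2d(X)@R.T+t)@K.T; return x[:,:2]/x[:,2:]
def tri(c1,u1,c2,u2):
    P=[c[0]@np.c_[c[1],c[2]] for c in(c1,c2)]
    X=cv2.triangulatePoints(P[0],P[1],np.array(u1,float).reshape(2,1),np.array(u2,float).reshape(2,1)); return (X[:3]/X[3]).ravel()
def blob(m,near):
    cs,_=cv2.findContours(m.astype(np.uint8),cv2.RETR_EXTERNAL,cv2.CHAIN_APPROX_NONE)
    cs=[c for c in cs if cv2.contourArea(c)>40]
    return min(cs,key=lambda c:-cv2.pointPolygonTest(c,near,True))
E
python3 - <<'E'
from h import *
a=cv2.imread('pics/top0.png');b=cv2.imread('pics/scene0.png')
for p in [(345,230),(330,250),(352,225),(185,180),(178,255),(215,250),(150,210),(404,255),(360,260)]: print(p,a[p[1],p[0]])
for p in [(245,160),(255,175),(310,300),(295,280),(260,220)]: print(p,b[p[1],p[0]])
cr=np.hstack([cv2.resize(a[150:280,160:240],None,fx=4.5,fy=4.5,interpolation=2),cv2.resize(a[180:270,295:375],None,fx=5,fy=5,interpolation=2)[:585].copy() if 0 else cv2.resize(a[165:295,295:375],None,fx=4.5,fy=4.5,interpolation=2)])
cv2.imwrite('pics/crop_top.png',cr)
sc=cv2.resize(b[205:315,270:390],None,fx=5,fy=5,interpolation=2);cv2.imwrite('pics/crop_sc.png',sc)
E
```

```text
(345, 230) [36 31 35]
(330, 250) [109 117 119]
(352, 225) [60 62 66]
(185, 180) [81 73 70]
(178, 255) [97 95 98]
(215, 250) [83 76 74]
(150, 210) [122 119 123]
(404, 255) [23 25 28]
(360, 260) [112 113 115]
(245, 160) [21 24 26]
(255, 175) [174 177 181]
(310, 300) [124 116 112]
(295, 280) [141 139 132]
(260, 220) [175 173 175]
```

View pics/crop_top.png

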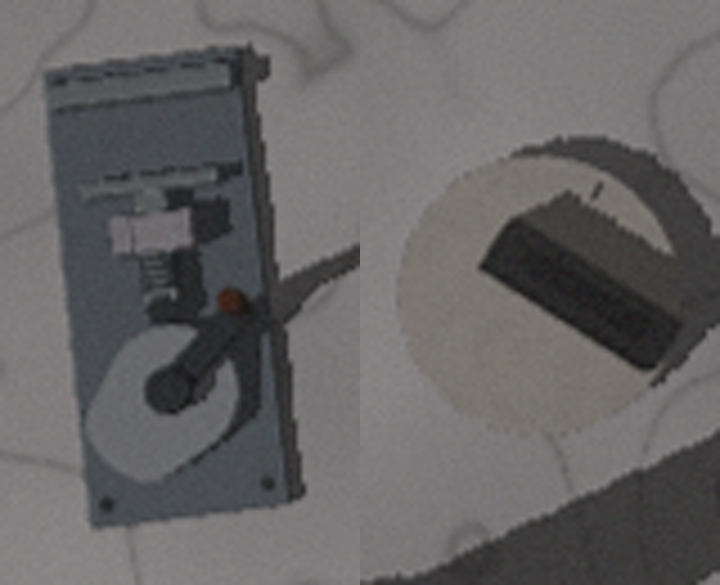

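View pics/crop_sc.png

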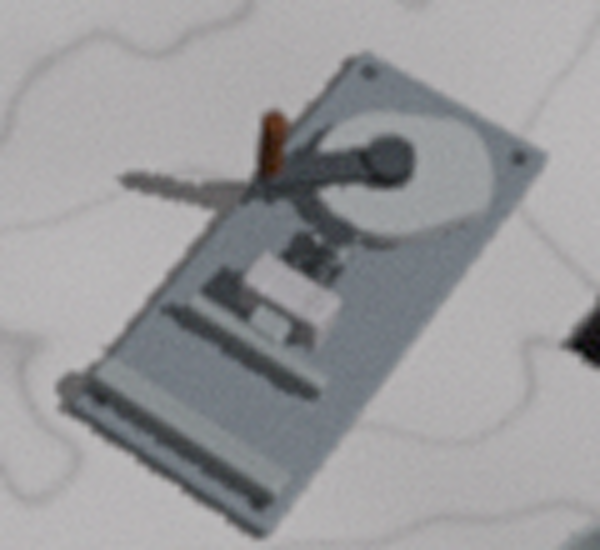

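The crops give these points:
- **Clamp corners, top crop:** (43,75), (90,527) and (290,500).
- **Shaft, top crop:** (172,390), with the handle top at (230,300), towards the fence and -y.
- **Mould, top crop:** the dark quad (515,220), (680,325), (650,370), (480,268). The grey band beside it is shadow.
- **Clamp corners, scene crop:** (362,52), (545,155), (265,537), (70,400).

Run:
```python
from h import *
ct,cs=cam('top'),cam('scene')
T=lambda p:np.array(p)/4.5+[160,150]; T2=lambda p:np.array([p[0]-360,p[1]])/4.5+[295,165]; S=lambda p:np.array(p)/5+[270,205]
print('plate top',ray(ct,[T((43,75)),T((90,527)),T((290,500)),T((245,48))],.012)[:,:2].round(3))
print('plate scene',ray(cs,[S((265,537)),S((545,155)),S((362,52)),S((70,400))],.012)[:,:2].round(3))
print('shaft',ray(ct,[T((172,390))],.046).round(3),ray(cs,[S((390,160))],.046).round(3),tri(ct,T((172,390)),cs,S((390,160))).round(3))
print('handle',ray(ct,[T((230,300))],.096).round(3),ray(cs,[S((273,118))],.096).round(3),tri(ct,T((230,300)),cs,S((273,118))).round(3))
m=ray(ct,[T2(p) for p in((515,220),(680,325),(650,370),(480,268))],.095);print('mould',m.round(3),m.mean(0))
a=cv2.imread('pics/top0.png')
st=manip.get_state();q=st['ee_rot'];R=Ro.from_quat([q[1],q[2],q[3],q[0]]).as_matrix();print(R.round(3))
d=np.array([m.mean(0)[0],m.mean(0)[1],.25])-st['position'];print('tool delta',(R.T@d/0.8).round(3))
```

```text
plate top [[0.672 0.279]
 [0.379 0.245]
 [0.396 0.117]
 [0.689 0.147]]
plate scene [[0.679 0.283]
 [0.383 0.245]
 [0.399 0.12 ]
 [0.691 0.153]]
shaft [[0.465 0.187 0.046]] [[0.468 0.193 0.046]] [0.465 0.189 0.039]
handle [[0.518 0.144 0.096]] [[0.52  0.145 0.096]] [0.518 0.144 0.093]
mould [[ 0.523 -0.178  0.095]
 [ 0.459 -0.276  0.095]
 [ 0.432 -0.257  0.095]
 [ 0.494 -0.157  0.095]] [ 0.47725956 -0.21707697  0.095     ]
[[ 0.914  0.406 -0.001]
 [ 0.406 -0.914  0.002]
 [ 0.    -0.002 -1.   ]]
tool delta [ 0.435 -0.228 -0.014]
```

Call:
move_arm(deltas=[[[0.435,-0.228,-0.014,-0.275,-1],[0.435,-0.228,-0.014,-0.275,-1],[0.435,-0.228,-0.014,-0.275,-1],[0.435,-0.228,-0.014,-0.275,-1],[0.435,-0.228,-0.014,-0.275,-1],[0.435,-0.228,-0.014,-0.275,-1],[0.435,-0.228,-0.014,-0.275,-1],[0.435,-0.228,-0.014,-0.275,-1],[0.435,-0.228,-0.014,-0.275,-1],[0.435,-0.228,-0.014,-0.275,-1],[0.435,-0.228,-0.014,-0.275,-1],[0.435,-0.228,-0.014,-0.275,-1]]])

```text
clock: 1.3
position: [0.4766, -0.2188, 0.2503]
ee_rot: [-0.0, 0.88, 0.476, -0.0]
contact_force: [-0.0, -1.0, -0.1]
width: 0.0857
gripper_force: 0.0
```

Run:
```python
from h import *
st=manip.get_state();print(st['clock'],st['position'],st['ee_rot'],st['qd'].round(3))
w=manip.get_image('wrist')[:,:,::-1];cv2.imwrite('pics/w1.png',w)
np.save('w1.npy',st,allow_pickle=True)
print(proj(cam('wrist',st),[[.477,-.217,.095],[.477,-.217,.045]]))
```

```text
1.3 [ 0.47655411 -0.21876553  0.25030696] [-4.93689389e-05  8.79535551e-01  4.75833058e-01 -3.36162628e-04] [-0.004 -0.002 -0.001  0.002 -0.002  0.002]
[[279.49982429 194.11641869]
 [279.74871406 183.63964479]]
```

View pics/w1.png

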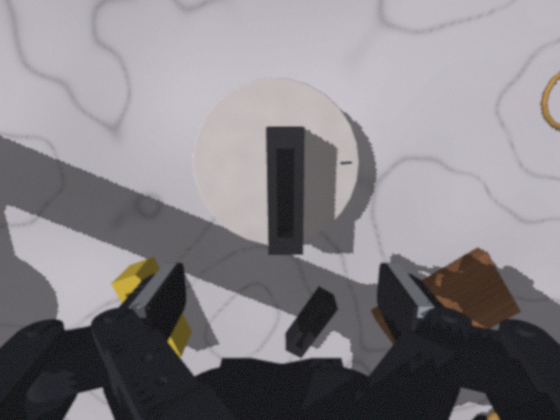

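The wrist view shows the mould top as an upright rectangle, about (266,127) to (304,253), on the platter, nicely aligned with the tool. The small look-alike is at (312,320).

Run:
```python
from h import *
st=np.load('w1.npy',allow_pickle=True).item();cw=cam('wrist',st);ct=cam('top')
w=cv2.imread('pics/w1.png');m=(w.max(2)<70)&(np.indices(w.shape[:2])[0]<262)
c=blob(m,(285,190));r=cv2.minAreaRect(c);print(r)
hull=cv2.convexHull(c);q=cv2.approxPolyDP(hull,6,True).reshape(-1,2);print(q)
for z in(.085,.095,.105):
    X=ray(cw,q,z);print(z,np.linalg.norm(X-np.roll(X,1,0),axis=1).round(4))
X=ray(cw,q,.095);print(X.round(4),X.mean(0))
T2=lambda p:np.array([p[0]-360,p[1]])/4.5+[295,165]
tc=[T2(p) for p in((515,220),(680,325),(650,370),(480,268))]
pj=proj(ct,X)
for k in range(len(q)):
    j=np.argmin([np.linalg.norm(pj[k]-t) for t in tc]);print('tri',tri(cw,q[k],ct,tc[j]).round(3))
qq=st['ee_rot'];R=Ro.from_quat([qq[1],qq[2],qq[3],qq[0]]).as_matrix()
print('tool corners',((X-st['position'])@R).round(4),R[:,0])
```

```text
((285.0, 191.0), (126.0, 36.0), 90.0)
[[302 128]
 [301 252]
 [270 254]
 [268 128]]
0.085 [0.0307 0.1209 0.0313 0.1231]
0.095 [0.0297 0.1169 0.0302 0.119 ]
0.105 [0.0287 0.1129 0.0292 0.1149]
[[ 0.5259 -0.1783  0.095 ]
 [ 0.4629 -0.2767  0.095 ]
 [ 0.4365 -0.2619  0.095 ]
 [ 0.501  -0.162   0.095 ]] [ 0.48156886 -0.21972556  0.095     ]
tri [ 0.526 -0.181  0.068]
tri [ 0.46  -0.278  0.088]
tri [ 0.433 -0.26   0.091]
tri [ 0.498 -0.162  0.034]
tool corners [[ 0.061   0.0192  0.1553]
 [-0.0559  0.0203  0.1553]
 [-0.058  -0.0099  0.1553]
 [ 0.061  -0.0105  0.1553]] [ 5.47165576e-01  8.37024215e-01 -5.44351218e-04]
```

Call:
move_arm(deltas=[[[0.002,0.006,0.07,0,-1],[0.002,0.006,0.07,0,-1],[0.002,0.006,0.07,0,-1],[0.002,0.006,0.07,0,-1]]])

```text
clock: 1.75
position: [0.4827, -0.2198, 0.1958]
ee_rot: [0.001, 0.879, 0.476, 0.0]
contact_force: [0.5, -0.1, 0.6]
width: 0.0853
gripper_force: 0.0
```

Run:
```python
from h import *
st=manip.get_state();print(st['clock'],st['position'])
w=manip.get_image('wrist')[:,:,::-1];cv2.imwrite('pics/w2.png',w)
np.save('w2.npy',st,allow_pickle=True);c2=cam('wrist',st);c1=cam('wrist',np.load('w1.npy',allow_pickle=True).item())
u=proj(c2,[.4816,-.2197,.095])[0];print(u)
m=(w.max(2)<70)&(np.indices(w.shape[:2])[0]<300);c=blob(m,(float(u[0]),float(u[1])))
q=cv2.approxPolyDP(cv2.convexHull(c),6,True).reshape(-1,2);print(q)
a=np.array([[302,128],[301,252],[270,254],[268,128]])
if 1:
    q=np.array([min(q,key=lambda p:np.linalg.norm(p-v)) for v in proj(c2,ray(c1,a,.095))])
    for s,t in zip(a,q): print(tri(c1,s,c2,t).round(3))
X=ray(c2,q,.095);qq=st['ee_rot'];R=Ro.from_quat([qq[1],qq[2],qq[3],qq[0]]).as_matrix()
print(((X-st['position'])@R).round(4))
# column profile for edges
for v in(u[1]-40,u[1],u[1]+40):
    row=w[int(v)].max(1)<70;i=np.where(row)[0];i=i[abs(i-u[0])<60];print(int(v),i.min(),i.max())
```

```text
1.75 [ 0.48270556 -0.21984731  0.19577747]
[278.28074952 213.0447866 ]
[[298 132]
 [299 282]
 [260 284]
 [255 135]]
[ 0.528 -0.181  0.042]
[ 0.464 -0.276  0.098]
[ 0.437 -0.261  0.097]
[ 0.503 -0.162  0.131]
[[ 0.0597  0.013   0.1008]
 [-0.0589  0.0155  0.1008]
 [-0.0606 -0.0162  0.1008]
 [ 0.0576 -0.0177  0.1007]]
173 256 300
213 258 299
253 259 299
```

Call:
move_arm(deltas=[[[0,-0.001,0.06,0,-1],[0,-0.001,0.1,0,-1],[0,-0.001,0.13,0,-1],[0,-0.001,0.152,0,-1],[0,-0.001,0.152,0,-1],[0,-0.001,0.152,0,1],[0,-0.001,0.152,0,1],[0,-0.001,0.152,0,1],[0,-0.001,0.152,0,1],[0,-0.001,0.152,0,1],[0,-0.001,0.152,0,1],[0,-0.001,0.152,0,1]]], squeeze=50)

```text
clock: 3.0
position: [0.4821, -0.2189, 0.0743]
ee_rot: [0.001, 0.879, 0.477, 0.0]
contact_force: [-0.8, -0.3, 5.9]
width: 0.0335
gripper_force: 51.0
```

Gripped. Lifting.

Call:
move_arm(deltas=[[[0,0,-0.03,0,1],[0,0,-0.06,0,1],[0,0,-0.1,0,1],[0,0,-0.13,0,1],[0,0,-0.13,0,1],[0,0,-0.13,0,1]]])

```text
clock: 3.6
position: [0.4811, -0.2182, 0.1763]
ee_rot: [-0.0, 0.879, 0.477, -0.0]
contact_force: [0.0, -0.0, -4.2]
width: 0.0331
gripper_force: 51.4
```

Run:
```python
from h import *
st=manip.get_state();print(st['contact_force'])
q=st['ee_rot'];R=Ro.from_quat([q[1],q[2],q[3],q[0]]).as_matrix();p=st['position']
yaw=np.degrees(np.arctan2(R[1,0],R[0,0]));print(yaw)
cy=np.radians(6.6);O=np.array([.466,.190]);C=O+.165*np.array([np.cos(cy),np.sin(cy)]);print(C)
# park ~100mm short for view
for tgt in(np.r_[C,p[2]],):
    print((R.T@(tgt-p)/.8).round(3),'twist',-(96.6-yaw)/120)
```

```text
[ 0.0297878  -0.00890179 -4.18824056]
56.94098938467484
[0.62990651 0.20896463]
[ 0.549 -0.135  0.   ] twist -0.3304917551277096
```

Call:
move_arm(deltas=[[[0.055,-0.013,0,-0.04,1],[0.11,-0.027,0,-0.08,1],[0.165,-0.04,0,-0.12,1],[0.22,-0.054,0,-0.16,1],[0.275,-0.068,0,-0.2,1],[0.33,-0.081,0,-0.24,1],[0.385,-0.095,0,-0.28,1],[0.44,-0.108,0,-0.32,1],[0.495,-0.122,0,-0.33,1],[0.53,-0.13,0,-0.33,1],[0.549,-0.135,0,-0.33,1],[0.549,-0.135,0,-0.33,1]]])

```text
clock: 4.8
position: [0.63, 0.21, 0.1743]
ee_rot: [-0.001, 0.665, 0.747, -0.001]
contact_force: [0.8, -0.2, -3.9]
width: 0.0332
gripper_force: 51.2
```

Run:
```python
from h import *
st=manip.get_state();print(st['clock'],st['position'],st['width'],st['contact_force'])
w=manip.get_image('wrist')[:,:,::-1];cv2.imwrite('pics/w3.png',w);np.save('w3.npy',st,allow_pickle=True)
```

```text
4.8 [0.62998347 0.20995552 0.17427719] 0.03316141392489273 [ 0.76321968 -0.17568561 -3.87615452]
```

View pics/w3.png

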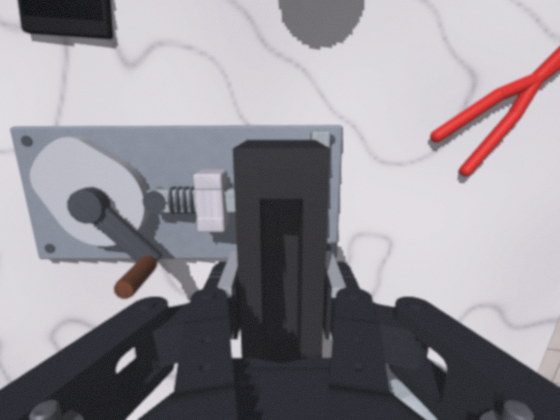

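The wrist view shows the clamp plate corners at (12,127), (342,125) and (40,262). The shaft top is at (88,205), and the fence end is at about (310,131) to (330,131). The mould is held square over the gap.

Run:
```python
from h import *
st=np.load('w3.npy',allow_pickle=True).item();c=cam('wrist',st)
a,b,d=ray(c,[(12,127),(342,125),(40,262)],.012)
x=(b-a)/np.linalg.norm(b-a);yaw=np.arctan2(x[1],x[0]);print(np.linalg.norm(b-a),np.linalg.norm(d-a),np.degrees(yaw))
y=np.array([-x[1],x[0],0])
for O in(a+.08*x-.065*y,b-.22*x-.065*y,d+.08*x+.065*y): print('origin',O.round(4))
s=ray(c,[(88,205)],.046)[0];print('shaft',s)
f=ray(c,[(310,131),(330,131)],.03);print('fence x',(f-s)@x)
ct=cam('top');print('shaft height tri',tri(c,(88,205),ct,(172/4.5+160,390/4.5+150)).round(3),'fence corner tri',tri(c,(342,125),ct,(43/4.5+160,75/4.5+150)).round(3))
m=ray(c,[(235,150),(326,150)],st['position'][2]+.021);print('mould edges vs tcp along x',(m-st['position'])@x)
```

```text
0.2955973942217902 0.1318240639918005 7.014202863004786
origin [0.4702 0.1879 0.012 ]
origin [0.4659 0.1873 0.012 ]
origin [0.4679 0.1858 0.012 ]
shaft [0.46740201 0.18883409 0.046     ]
fence x [0.18838379 0.20521691]
shaft height tri [0.465 0.188 0.043] fence corner tri [0.674 0.279 0.013]
mould edges vs tcp along x [-0.015396    0.01652966]
```

Call:
move_arm(deltas=[[[-0.003,0,0.03,-0.002,1],[-0.003,0,0.06,-0.002,1],[-0.003,0,0.09,-0.002,1],[-0.003,0,0.12,-0.002,1],[-0.003,0,0.135,-0.002,1],[-0.003,0,0.15,-0.002,1],[-0.003,0,0.16,-0.002,1],[-0.003,0,0.163,-0.002,1],[-0.003,0,0.163,-0.002,1]]])

```text
clock: 5.75
position: [0.6312, 0.206, 0.0467]
ee_rot: [0.0, 0.664, 0.748, 0.0]
contact_force: [0.1, -0.2, -3.3]
width: 0.0334
gripper_force: 51.1
```

Call:
move_arm(deltas=[[[0,0,0,0,1],[0,0,0.001,0,1],[0,0,0.002,0,1],[0,0,0.002,0,1]]])

```text
clock: 6.15
position: [0.631, 0.2062, 0.0451]
ee_rot: [0.0, 0.664, 0.748, 0.0]
contact_force: [-0.2, 0.1, -3.5]
width: 0.0333
gripper_force: 51.1
```

Call:
move_arm(deltas=[[[0,0,0.002,0,1],[0,0,0.0035,0,1],[0,0,0.0045,0,1],[0,0,0.0045,0,1]]])

```text
clock: 6.55
position: [0.6309, 0.2061, 0.0414]
ee_rot: [-0.0, 0.664, 0.748, -0.0]
contact_force: [-0.9, -0.4, -2.0]
width: 0.0336
gripper_force: 51.3
```

Call:
move_arm(deltas=[[[0,0,0.0012,0,1],[0,0,0.0012,0,1],[0,0,0.0012,0,1]]])

```text
clock: 6.85
position: [0.6309, 0.2061, 0.0413]
ee_rot: [0.0, 0.664, 0.748, 0.0]
contact_force: [-3.0, -2.1, 6.1]
width: 0.0333
gripper_force: 52.2
```

Call:
move_arm(deltas=[[[0,0,0,0,-0.3],[0,0,0,0,-0.3],[0,0,0,0,-0.3],[0,0,0,0,-0.3],[0,0,-0.02,0,-0.3],[0,0,-0.04,0,-0.3],[0,0,-0.08,0,-0.3],[0,0,-0.13,0,-0.3],[0,0,-0.18,0,-0.3],[0,0,-0.18,0,-0.3]]])

```text
clock: 7.85
position: [0.6348, 0.207, 0.1912]
ee_rot: [0.004, 0.664, 0.748, 0.005]
contact_force: [-0.2, 0.8, 0.6]
width: 0.0555
gripper_force: 0.0
```

Run:
```python
from h import *
st=manip.get_state();print(st['clock'],st['position'],st['ee_rot'],st['width'],st['qpos'])
w=manip.get_image('wrist')[:,:,::-1];cv2.imwrite('pics/w4.png',w);np.save('w4.npy',st,allow_pickle=True)
```

```text
7.85 [0.63477833 0.20698587 0.19122863] [0.00395338 0.66403166 0.74767511 0.00531557] 0.05546975501623436 [ 2.11116192e-01  4.34799491e-01  1.37966468e+00 -8.24375838e-05
  1.31387956e+00  9.27752483e-02]
```

View pics/w4.png

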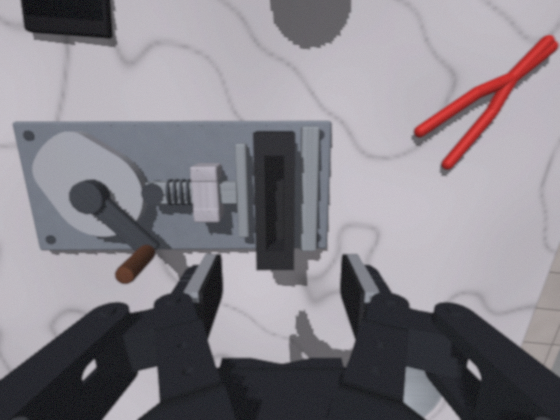

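The mould stands upright at (254–295, 130–268), between the jaw at col 242 and the fence at col 310. The crank has not moved: shaft top at (90,197), handle from its foot (148,252) to its top (125,272).

```bash
cat > plan.py <<'E'
from h import *
S=np.array([.4672,.188]);CY=np.radians(6.9);r=.070
def frame(st):
    q=st['ee_rot'];return Ro.from_quat([q[1],q[2],q[3],q[0]]).as_matrix()
def row(st,ph,z,rad=r):
    """TCP at world angle ph(deg) about the shaft, tool x pointing inward"""
    R=frame(st);p=np.radians(ph);t=np.r_[S+rad*np.array([np.cos(p),np.sin(p)]),z]
    yaw=np.degrees(np.arctan2(R[1,0],R[0,0]));tw=-((ph+180-yaw+180)%360-180)/120
    return [*((R.T@(t-st['position']))/.8).round(3),round(tw,3)]
E
python3 - <<'E'
from plan import *
st=np.load('w4.npy',allow_pickle=True).item();c=cam('wrist',st)
s=ray(c,[(90,197)],.046)[0];h=ray(c,[(125,272)],.096)[0];print('shaft',s,'handle',h,np.linalg.norm((h-s)[:2]),np.degrees(np.arctan2(*(h-S.tolist().__add__([0]))[1::-1])))
x=np.array([np.cos(CY),np.sin(CY)]);y=np.array([-x[1],x[0]])
m=ray(c,[(254,131),(294,131),(296,268),(257,268)],.062)[:,:2];print('mould clamp xy',np.c_[(m-S)@x,(m-S)@y].round(4))
print(row(manip.get_state(),-41,.19),row(manip.get_state(),-41,.067))
E
```

```text
shaft [0.46844427 0.18891438 0.046     ] handle [0.52084735 0.14642276 0.096     ] 0.06746569000715659 -37.776046222054404
mould clamp xy [[ 0.1492  0.0578]
 [ 0.1811  0.0577]
 [ 0.1839 -0.0619]
 [ 0.1489 -0.0616]]
[np.float64(-0.063), np.float64(-0.15), np.float64(-0.004), np.float64(-0.352)] [np.float64(-0.064), np.float64(-0.151), np.float64(0.15), np.float64(-0.352)]
```

Call:
move_arm(deltas=[[[-0.03,-0.07,0,-0.1,0.05],[-0.063,-0.15,0,-0.2,0.05],[-0.063,-0.15,0,-0.33,0.05],[-0.063,-0.15,0,-0.335,0.05],[-0.063,-0.15,0,-0.335,0.05],[-0.063,-0.15,0,-0.335,0.05]]])

```text
clock: 8.5
position: [0.5168, 0.1416, 0.1832]
ee_rot: [-0.001, 0.367, 0.93, -0.001]
contact_force: [-0.3, -0.1, 0.0]
width: 0.0406
gripper_force: 0.0
```

Run:
```python
from plan import *
st=manip.get_state();print(st['clock'],st['position'],st['width'],st['qpos'].round(2));print([float(v) for v in row(st,-39,.067)])
w=manip.get_image('wrist')[:,:,::-1];cv2.imwrite('pics/w5.png',w)
```

```text
8.5 [0.51675175 0.14162811 0.18317474] 0.040584792979476564 [ 0.14  0.26  1.68 -0.    1.21 -0.68]
[-0.003, 0.007, 0.145, -0.034]
```

View pics/w5.png

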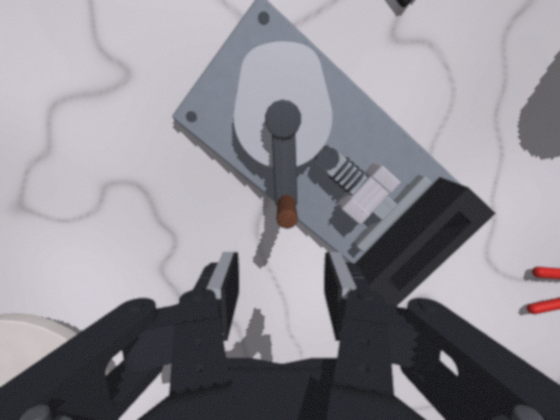

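The wrist view shows the handle top at (287,218), midway between the fingers at cols 235 and 330. The mould is still upright and well clear. Going down round the handle.

Call:
move_arm(deltas=[[[-0.001,0.006,0.03,-0.03,0.05],[-0.001,0.006,0.07,-0.03,0.05],[-0.001,0.006,0.11,-0.03,0.05],[-0.001,0.006,0.145,-0.03,0.05],[-0.001,0.006,0.145,-0.03,0.05],[-0.001,0.006,0.145,-0.03,0.05]]])

```text
clock: 9.15
position: [0.5215, 0.1449, 0.0679]
ee_rot: [-0.001, 0.338, 0.941, -0.0]
contact_force: [-0.2, 0.2, 0.2]
width: 0.0405
gripper_force: 0.0
```

Run:
```python
from plan import *
st=manip.get_state();print(st['clock'],st['position'],st['width'],st['contact_force'],np.degrees(np.arctan2(*(st['position'][:2]-S)[::-1])))
for k in range(1,13): print([float(v) for v in row(st,-39-4*k,.067)])
```

```text
9.15 [0.52151835 0.14492083 0.0678944 ] 0.04052138102076417 [-0.18649568  0.2414668   0.23892046] -38.41747349621859
[-0.001, -0.007, 0.001, 0.029]
[-0.0, -0.013, 0.001, 0.063]
[0.001, -0.019, 0.001, 0.096]
[0.002, -0.025, 0.001, 0.129]
[0.004, -0.031, 0.001, 0.163]
[0.006, -0.037, 0.001, 0.196]
[0.009, -0.042, 0.001, 0.229]
[0.012, -0.047, 0.001, 0.263]
[0.015, -0.052, 0.001, 0.296]
[0.019, -0.057, 0.001, 0.329]
[0.023, -0.062, 0.001, 0.363]
[0.028, -0.066, 0.001, 0.396]
```

Call:
move_arm(deltas=[[[-0.001,-0.007,0.001,0.029,0.05],[0,-0.013,0.001,0.063,0.05],[0.001,-0.019,0.001,0.096,0.05],[0.002,-0.025,0.001,0.129,0.05],[0.004,-0.031,0.001,0.163,0.05],[0.006,-0.037,0.001,0.196,0.05],[0.009,-0.042,0.001,0.229,0.05],[0.012,-0.047,0.001,0.263,0.05],[0.015,-0.052,0.001,0.296,0.05],[0.019,-0.057,0.001,0.329,0.05],[0.023,-0.062,0.001,0.363,0.05],[0.028,-0.066,0.001,0.396,0.05]]])

```text
clock: 10.35
position: [0.4747, 0.1182, 0.07]
ee_rot: [0.003, 0.689, 0.725, 0.003]
contact_force: [4.5, -2.9, -1.3]
width: 0.0403
gripper_force: 1.8
```

Run:
```python
from plan import *
st=manip.get_state();d=st['position'][:2]-S;print(st['clock'],st['width'],st['contact_force'],np.degrees(np.arctan2(*d[::-1])),np.linalg.norm(d),st['qpos'].round(2))
for k in range(1,13): print([float(v) for v in row(st,-87-4*k,.067)])
```

```text
10.35 0.0403234732614977 [ 4.45074032 -2.89458076 -1.28047419] -83.89166841032291 0.0701757006834454 [ 0.1   0.31  1.94 -0.    0.89  0.05]
[0.0, -0.011, 0.004, 0.032]
[0.001, -0.017, 0.004, 0.065]
[0.002, -0.023, 0.003, 0.099]
[0.003, -0.029, 0.003, 0.132]
[0.005, -0.035, 0.003, 0.165]
[0.008, -0.04, 0.003, 0.199]
[0.01, -0.046, 0.003, 0.232]
[0.013, -0.051, 0.003, 0.265]
[0.017, -0.056, 0.003, 0.299]
[0.02, -0.061, 0.003, 0.332]
[0.024, -0.066, 0.003, 0.365]
[0.029, -0.07, 0.003, 0.399]
```

Call:
move_arm(deltas=[[[0,-0.006,0.001,0.033,0.05],[0.001,-0.012,0.001,0.066,0.05],[0.002,-0.018,0.001,0.1,0.05],[0.003,-0.024,0.001,0.133,0.05],[0.005,-0.03,0.001,0.166,0.05],[0.008,-0.036,0.001,0.2,0.05],[0.01,-0.042,0.001,0.233,0.05],[0.013,-0.047,0.001,0.266,0.05],[0.017,-0.052,0.001,0.3,0.05],[0.02,-0.057,0.001,0.333,0.05],[0.024,-0.062,0.001,0.366,0.05],[0.029,-0.066,0.001,0.4,0.05]]])

```text
clock: 11.55
position: [0.4206, 0.1372, 0.0693]
ee_rot: [0.003, 0.924, 0.382, 0.003]
contact_force: [2.5, -9.3, 2.5]
width: 0.0404
gripper_force: 4.5
```

Run:
```python
from plan import *
st=manip.get_state();d=st['position'][:2]-S;print(st['clock'],st['width'],st['contact_force'],np.degrees(np.arctan2(*d[::-1])),np.linalg.norm(d),st['qpos'].round(2))
for k in range(1,14): print(-135-4*k,[float(v) for v in row(st,-135-4*k,.067)])
```

```text
11.55 0.0404254303156539 [ 2.45431645 -9.31026465  2.50700266] -132.5308353747267 0.06889874348369807 [ 0.16  0.25  2.03 -0.01  0.85  0.95]
-139 [-0.001, -0.01, 0.003, 0.033]
-143 [-0.001, -0.016, 0.003, 0.066]
-147 [0.0, -0.022, 0.003, 0.1]
-151 [0.002, -0.028, 0.003, 0.133]
-155 [0.004, -0.034, 0.003, 0.166]
-159 [0.006, -0.039, 0.003, 0.2]
-163 [0.009, -0.045, 0.002, 0.233]
-167 [0.012, -0.05, 0.002, 0.266]
-171 [0.015, -0.055, 0.002, 0.3]
-175 [0.019, -0.06, 0.002, 0.333]
-179 [0.023, -0.065, 0.002, 0.366]
-183 [0.027, -0.069, 0.002, 0.4]
-187 [0.032, -0.073, 0.002, 0.433]
```

Call:
move_arm(deltas=[[[-0.001,-0.007,0.001,0.01,0.05],[-0.001,-0.013,0.001,0.03,0.05],[0,-0.019,0.001,0.05,0.05],[0.002,-0.025,0.001,0.075,0.05],[0.004,-0.031,0.001,0.1,0.05],[0.006,-0.037,0.001,0.13,0.05],[0.009,-0.043,0.001,0.16,0.05],[0.012,-0.048,0.001,0.19,0.05],[0.015,-0.053,0.001,0.22,0.05],[0.019,-0.058,0.001,0.25,0.05],[0.023,-0.063,0.001,0.28,0.05],[0.027,-0.067,0.001,0.31,0.05]]])

```text
clock: 12.75
position: [0.3957, 0.1911, 0.0679]
ee_rot: [0.001, 0.998, 0.068, 0.002]
contact_force: [1.0, -8.5, 0.5]
width: 0.0406
gripper_force: 4.2
```

Run:
```python
from plan import *
st=manip.get_state();d=st['position'][:2]-S;print(st['clock'],st['width'],st['contact_force'],np.degrees(np.arctan2(*d[::-1])),np.linalg.norm(d),st['qpos'].round(2))
w=manip.get_image('scene')[:,:,::-1];R=frame(st)
a=cv2.resize(w[190:330,250:410],None,fx=4.2,fy=4.2,interpolation=2);cv2.imwrite('pics/s2.png',a)
```

```text
12.75 0.04055766175379724 [ 0.96984534 -8.48191308  0.53941801] 177.5497194344265 0.07152020208199089 [ 0.29  0.25  2.04 -0.    0.85  1.73]
```

View pics/s2.png

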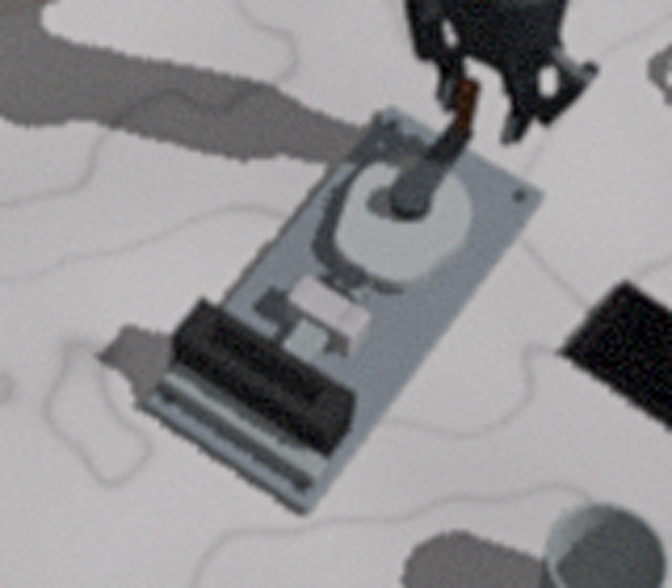

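The scene crop shows the handle at (465,105), at the away-from-fence end, with the trailing finger behind it. The mould stands in the clamp at (265,375). By calculation the handle is at world -172.7°, against -173° for the dwell centre. Backing off to centre the handle between the fingers, then checking.

Call:
move_arm(deltas=[[[0,0,0,0,0.05],[0,0,0,0,0.05],[0,0.005,0,0,0.05],[0,0.01,0,0,0.05],[0,0.014,0,0,0.05],[0,0.014,0,0,0.05],[0,0.014,0,0,0.05]]])

```text
clock: 13.5
position: [0.3957, 0.1805, 0.0659]
ee_rot: [-0.0, 0.998, 0.068, -0.0]
contact_force: [0.6, 0.2, 0.5]
width: 0.0404
gripper_force: 0.0
```

Call:
move_arm(deltas=[[[0,0,-0.04,0,0.05],[0,0,-0.09,0,0.05],[0,0,-0.15,0,0.05],[0,0,-0.2,0,0.05],[0.02,0,-0.22,0,0.05],[0.08,0,-0.22,0,0.05],[0.08,0,-0.22,0,0.05],[0.08,0,-0.22,0,0.05],[0.08,0,-0.22,0,0.05]]])

```text
clock: 14.4
position: [0.4578, 0.1893, 0.2412]
ee_rot: [0.0, 0.998, 0.069, -0.001]
contact_force: [0.0, 0.6, 0.8]
width: 0.0405
gripper_force: 0.0
```

Run:
```python
from plan import *
st=manip.get_state();print(st['clock'],st['position'],st['contact_force'])
w=manip.get_image('wrist')[:,:,::-1];cv2.imwrite('pics/w6.png',w);np.save('w6.npy',st,allow_pickle=True)
```

```text
14.4 [0.45780783 0.18928706 0.24119141] [0.04136501 0.63360207 0.78278197]
```

View pics/w6.png

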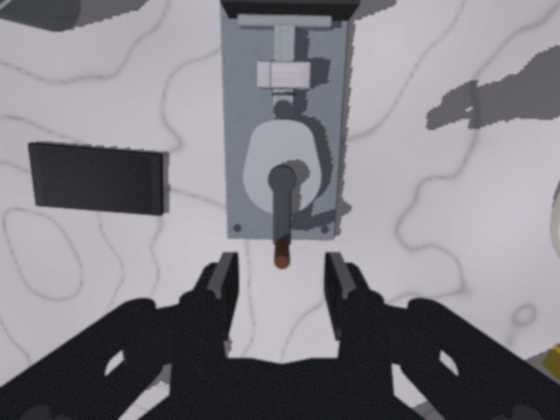

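The wrist view shows the crank straight along the clamp axis: shaft (283,180), handle top (281,262), lobe up against the roller at (283,108). The jaw at row 20 is touching the mould. One numeric check of the mould, then hand in.

Run:
```python
from plan import *
w=manip.get_image('top');c=cam('top')
x=np.array([np.cos(CY),np.sin(CY)]);y=np.array([-x[1],x[0]])
u=proj(c,[*(S+.173*x),.062])[0];m=w.max(2)<55
k=blob(m,(float(u[0]),float(u[1])));r=cv2.boxPoints(cv2.minAreaRect(k));X=ray(c,r,.062)[:,:2];print(u,cv2.minAreaRect(k))
print(np.c_[(X-S)@x,(X-S)@y].round(3))
```

```text
[190.11215992 174.94290505] ((192.21539306640625, 175.22308349609375), (23.070459365844727, 44.77653884887695), 82.87498474121094)
[[ 0.205  0.058]
 [ 0.204 -0.069]
 [ 0.138 -0.069]
 [ 0.139  0.057]]
```

```bash
python3 -c "
from rig import manip
print(manip.sign_off())"
```

```text
the job is handed in; nothing more can be done
None
```

I handed the job in at about 14.5 s: the mould stands upright on the bed along the fence, about 2–5 mm off centre, with the crank on the high dwell and the arm clear; the clamp force and ram lift were not measured, and no verdict came back.

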